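# Shim the rocking board, then top the ramekin stack

### The job

The chopping board standing on feet has lost the rubber pad of its front right foot and leans over onto that corner. Push the wooden wedge, thin end first, in under the board's right-hand end beside that foot until it jams tight and the board stands level and firm, without shoving the board away. Then set the ramekin with the golden filling upright on top of the two big ramekins on the board, bridging the gap between them, and leave the other things where they are.

Things in the scene. Friction and masses are not known exactly. Their poses are not given: they have to be found in the camera images.
- rocking_board: oak chopping board, 250 (x) x 360 (y) x 22 mm, 1.8 kg, loose; origin: centre of its underside, x away from the robot, y left along its length. Feet at x +-100, y +-155 mm: three are 16 mm high (8 mm steel boss, domed rubber pad), the front right one (-100, -155) a bare 8 mm boss, so it leans there by 2.7 degrees. Level, its underside is 16 mm and its top 38 mm above the worktop
- bad_foot (a point): underside of the bare boss of the front right foot
- right_edge (a point): point on the lower edge of the board's right-hand end, 60 mm in front of the board's centre line (board x -60, y -180 mm): a good place for the wedge. It is about 9 mm above the worktop at the start and 16 mm when the board is level
- wedge: dark wooden wedge, loose, 60 g, 140 (x) x 34 (y) mm, flat underside, sloping top: 3 mm thick at the thin end (+x), 24 mm at the thick end (-x); origin: centre of its underside. Under the board it begins to lift with its tip 40 mm in, which takes a few N, and jams at about 85 mm, felt as a rise to 8 to 10 N; much more shoves the board. Friction then holds it
- wedge_tip (a point): middle of the wedge's thin end, on its underside
- wedge_heel (a point): middle of the wedge's thick end face, 12 mm above its underside
- ramekin_near: one of two big empty white ramekins standing side by side on the board, about 2 to 4 mm apart: 62 mm wide at the rim, 36 mm high, 120 g, loose; origin at the centre of its underside
- ramekin_far: the other of the two big ramekins on the board, the same size
- ramekin_gold: white ramekin with golden filling, standing on the worktop to the left of the board: 57 mm wide at the rim, 52 mm at the foot, 33 mm high, 110 g, loose; origin at the centre of its underside. It can be gripped from above across its rim
- ramekin_dark: small white ramekin with dark filling, 53 mm wide, 31 mm high, a bystander on the worktop to the left of the board; origin at the centre of its underside
- star: tin star biscuit cutter, 71x68x21 mm, a bystander; origin at the centre of its underside
- heart: red heart biscuit cutter, 60x72x21 mm, a bystander; origin at the centre of its underside
There are look-alikes about, which are no part of the job. What is shaped like the ramekin_gold but purple is not meant.

How it is judged (in metres and radians):
On the way, in this order (a step that is already met when the one before it is completed fails the run):
1. the wedge is in under the board's right-hand end, tight and let go, and the board stands level (angle between rocking_board's own z axis and vertical below 0.012 rad and contact force between wedge and rocking_board above 1.5 N and y of wedge_tip in the frame of rocking_board above -0.15 m and y of wedge_heel in the frame of rocking_board below -0.18 m and x of wedge in the frame of rocking_board below 0.03 m and contact force between the fingers and wedge below 0.1 N and contact force between the fingers and rocking_board below 0.1 N), for 0.2 s.
2. the golden ramekin stands on the two big ones, let go, with the board still level and the wedge tight (z of ramekin_gold in the frame of rocking_board between 0.054 and 0.063 m and horizontal distance between ramekin_gold and ramekin_near below 0.046 m and horizontal distance between ramekin_gold and ramekin_far below 0.046 m and angle between ramekin_gold's own z axis and vertical below 0.08 rad and linear speed of ramekin_gold below 0.02 m/s and angle between rocking_board's own z axis and vertical below 0.012 rad and contact force between wedge and rocking_board above 1.5 N and y of wedge_tip in the frame of rocking_board above -0.15 m and y of wedge_heel in the frame of rocking_board below -0.18 m and x of wedge in the frame of rocking_board below 0.03 m and contact force between the fingers and ramekin_gold below 0.1 N), for 0.2 s.
At the end, for the whole second after the job is handed in: Board level within 0.7 degrees; wedge from the right-hand end, in the front half, tip over 30 mm in, thick end outside, bearing on the board with over 1.5 N; golden ramekin upright on both big ramekins, within about 12 mm of midway; both upright on the board; all at rest (angle between rocking_board's own z axis and vertical below 0.012 rad and contact force between wedge and rocking_board above 1.5 N and y of wedge_tip in the frame of rocking_board above -0.15 m and y of wedge_heel in the frame of rocking_board below -0.18 m and x of wedge in the frame of rocking_board below 0.03 m and z of ramekin_gold in the frame of rocking_board between 0.054 and 0.063 m and horizontal distance between ramekin_gold and ramekin_near below 0.046 m and horizontal distance between ramekin_gold and ramekin_far below 0.046 m and angle between each of ramekin_gold, ramekin_near, ramekin_far's own z axis and vertical below 0.08 rad and linear speed of ramekin_gold below 0.02 m/s and z of ramekin_near in the frame of rocking_board between 0.018 and 0.026 m and z of ramekin_far in the frame of rocking_board between 0.018 and 0.026 m and linear speed of each of rocking_board, wedge below 0.01 m/s); the robot touches nothing.
It fails at once if the board is shoved more than 40 mm (distance of rocking_board from where it was at the start of the episode above 0.04 m).
It fails at once if a ramekin is tipped over (angle between any of ramekin_gold, ramekin_near, ramekin_far, ramekin_dark's own z axis and vertical above 0.5 rad).
It fails at once if a big ramekin is shoved off its place on the board by more than 60 mm (distance of any of ramekin_near, ramekin_far from where it was at the start of the episode above 0.06 m).
It fails at once if the dark ramekin or a biscuit cutter is moved more than 30 mm (distance of any of ramekin_dark, star, heart from where it was at the start of the episode above 0.03 m).
It also fails if it takes over 72 s, if anything falls off the work surface, if the arm or the gripper's body presses on something with over 40 N, if the wrist force passes 120 N, or if a joint passes its speed limit or range.

### The arm

A 6-joint arm with a two-finger parallel gripper is mounted at the origin on a cart in front of the work surface, level with it; the furniture and walls round the work are solid. World frame = base frame: x ahead of the robot, y to its left, z up, the work surface at z = 0. Lengths are in mm, angles in rad, forces in N, time in s.
With the tool pointing down it reaches from about 350 to 925 mm from the base axis. Payload 6.4 kg.
Tool frame: the origin (TCP) lies between the finger pads; the fingertips stand 22 mm ahead of it and the grasp point (between the pads) lies 3 mm ahead of it; z points along the fingers, y is the line along which they close (so a half turn about z gives the same grasp; the last joint's range is limited). The gripper opens to 85 mm and grips with 20 to 120 N. Pads are 22 mm wide; open, the fingers measure 114 mm over their backs; the gripper's body (76 mm by 85 mm) begins 54 mm behind the grasp point. The pads swing forward as they close: fully open they stand 13 mm farther back than shut.
Start: joints at [1.117, 0.245, 1.558, -0, 1.339, -0.174], TCP at [179.503, 624.734, 253.29] pointing down, gripper open.
Joint ranges: [-3.13, 3.13], [-1.02, 2.26], [0.13, 2.54], [-0.95, 4.09], [0.21, 2.88], [-2.74, 2.74]. Speed limits (rad/s): [2.57, 2.57, 3.14, 3.14, 3.14, 3.14].

### API

Orientations are given as a unit quaternion [x, y, z, w].
In Python, from bench import env gives the robot as it stands.
- The arm moves only by the tool arm_command, never from a script. Its argument "targets" is a list of rows, each a list of 3 entries, a list of its own where there are three numbers: the shift along the tool's x, y, z in m, then the turn, a rotation vector about the tool's x, y, z in rad, then the closure in counts, from 0 (fully open) to 255 (shut). A call has 1 to 12 rows; each row shifts and turns the commanded pose from where the row before left it, along the tool's axes as they then stand; what a row does not reach is not made up. A row lasts 1/10 s, in which the tool goes at most 50 mm and 8.59 degrees, less where a joint would pass 70% of its speed; a pose out of reach is approached as far as the arm can. A call is refused whole if a number of a shift passes 0.05 or a number of a turn 0.15, either way. A call with a gripper value outside its range is refused whole. The fingers move at their own pace and stop on an object; "force" is the grip in N (left out, the last holds). Time passes only in rows, so rows that do not move let the fingers close. It gives the time, the measured TCP pose, the force, the opening and the grip force at its end, in the units of the state.
- env.sense(): the state, without advancing time (a new reading comes with each control period).
- env.read_camera(name): name is "side" or "top"; returns a dict with "image" (420x560x3 uint8, red, green, blue), "z_map" (420x560 float32, mm along the optical axis (not along the pixel's ray), 0 where there is no reading), "camera_matrix" (3x3 intrinsics, pixels), "distortion" ([k1, k2, p1, p2, k3] as OpenCV has them; the pictures are not rectified), "position" and "attitude" of the camera in the world. Camera axes: x right, y down, z forward; pixel columns grow to the right and rows downward; lengths in mm; the calibration is good to about 2 mm. A picture is of the moment at which its call begins.
- env.hand_in(): hands the job in; it is judged then, once.
Trained networks look in the newest picture that a camera, given by its name, has taken for a name from the list of things; names that differ only in an ending like _2 or _b are one class to them, and where a whole thing is asked for, a point or a joint stands for the part that bears it (a point fixed in the world has none). Each returns a list of dicts, best first, with "p" (0 to 1); they miss things now and then, are a little off and sometimes report something else, mostly with a low value. They report only what shows in the picture. A call takes as long as a camera call. They do not tell look-alikes from the thing itself.
- env.find_in(thing, camera): "box" ([left, top, right, bottom] in pixels, round what is visible of it).
- env.place_of(thing, camera): "position" ([column, row] in pixels: a listed point, or the origin of a listed thing).
The state is a dict: "time_s": time; "joint_positions": joint angles; "dq": joint speeds; "tau": joint torques, N m; "position": TCP position; "eef_rot": TCP orientation; "wrist_force": force on the tool from outside, world axes, zero at the start; "wrist_torque": the same for the moment, N m; "width": finger opening in mm; "grasp_force": force on a finger pad.
Only numpy, scipy, OpenCV 4.12 (cv2) and the standard library are available. Lean on these libraries where they do the work, as an engineer would, in place of code of your own. Each camera call takes 0.05 s, during which the arm holds its last target. There are 200 camera calls.

## Working session

There is one attempt and no reset: what is moved stays moved. The work goes in short steps, Python scripts to look and compute and a tool call to move; the robot and the scene stay as the last step left them, time stands still between calls to the robot, and variables do not carry over. Pictures are saved under pics/ and viewed, at most 10 in all, crops included, and the job is handed in when it is done.

Besides the shell and the picture viewer there is one more tool, called by a JSON object that holds its "api" and its "payload", one argument or row to a line. arm_command: Moves the arm, as the interface text tells. Its arguments: {"type":"object","properties":{"targets":{"type":"array","items":{"type":"array"}},"force":{"type":"number"}},"required":["targets"]}

```bash
mkdir -p pics; cat > h.py <<'E'
import numpy as np, cv2
from bench import env
from scipy.spatial.transform import Rotation as R
def cam(n):
    c=env.read_camera(n)
    return c
def pose(c):
    a=np.array(c["attitude"],float)
    M=a if a.shape==(3,3) else R.from_quat(a).as_matrix()
    return M,np.array(c["position"],float)
def world(c,uv,z=None,win=1):
    """pixel->world by depth, or on plane z"""
    M,p=pose(c);u,v=uv
    n=cv2.undistortPoints(np.array([[[u,v]]],float),np.array(c["camera_matrix"],float),np.array(c["distortion"],float))[0,0]
    d=M@np.array([n[0],n[1],1.])
    if z is None:
        ui,vi=int(round(u)),int(round(v)); w=c["z_map"][max(0,vi-win):vi+win+1,max(0,ui-win):ui+win+1]; w=w[w>0]
        s=np.median(w)
    else: s=(z-p[2])/d[2]
    return p+s*d
def cloud(c):
    M,p=pose(c);H,W=c["z_map"].shape
    g=np.stack(np.meshgrid(np.arange(W),np.arange(H)),-1).reshape(-1,1,2).astype(float)
    n=cv2.undistortPoints(g,np.array(c["camera_matrix"],float),np.array(c["distortion"],float))[:,0]
    z=c["z_map"].reshape(-1,1)
    P=p+(np.c_[n,np.ones(len(n))]*z)@M.T
    P[z[:,0]<=0]=np.nan
    return P.reshape(H,W,3)
E
python3 - <<'E'
from h import *
for n in("top","side"):
    c=cam(n);cv2.imwrite(f"pics/{n}0.png",c["image"][:,:,::-1]);print(n,c["position"],c["attitude"])
    np.save(f"{n}0.npy",cloud(c))
    for t in["rocking_board","bad_foot","right_edge","wedge","wedge_tip","wedge_heel","ramekin_near","ramekin_gold","ramekin_dark","star","heart"]:
        print(t,[(np.round(r["position"]),round(r["p"],2),np.round(world(c,r["position"]))) for r in env.place_of(t,n)[:3]])
print(env.sense())
E
```

```text
top [  94.65848026 -240.84322093 1543.49311497] [ 0.85295641 -0.49544964  0.07952999 -0.14377062]
rocking_board [(array([276., 205.]), 0.87, array([587.,  38.,  36.]))]
bad_foot [(array([301., 256.]), 0.78, array([ 476., -119.,   30.]))]
right_edge [(array([318., 248.]), 0.66, array([ 532., -151.,   -0.]))]
wedge [(array([373., 283.]), 0.68, array([ 515., -362.,   10.]))]
wedge_tip [(array([349., 279.]), 0.88, array([ 492., -288.,    2.]))]
wedge_heel [(array([395., 288.]), 0.96, array([ 539., -430.,    8.]))]
ramekin_near [(array([294., 236.]), 0.67, array([513., -69.,  55.]))]
ramekin_gold [(array([182., 170.]), 0.82, array([544., 390.,  19.]))]
ramekin_dark [(array([172., 200.]), 0.64, array([431., 355.,  20.]))]
star [(array([207., 145.]), 0.64, array([668., 365.,  15.]))]
heart [(array([184., 141.]), 0.59, array([647., 454.,   1.]))]
side [ 188.7719918  1081.39134401  584.29757964] [-0.12674845  0.83229205 -0.53177287  0.09188247]
rocking_board [(array([269., 222.]), 0.83, array([574.,  68.,  36.]))]
bad_foot [(array([310., 211.]), 0.83, array([472., -60.,  30.])), (array([184.,
[... 1106 characters left out ...]
ime_s': 1.2, 'joint_positions': array([ 1.11689806e+00,  2.45103567e-01,  1.55778173e+00, -4.15697697e-05,
        1.33870596e+00, -1.74091126e-01]), 'dq': array([ 0.00054568, -0.00029559,  0.00125971, -0.00028981,  0.00141997,
       -0.00080224]), 'tau': array([ 1.36352763e-03, -4.29513896e+01, -3.26423657e+01, -7.25252289e-05,
        4.23030287e-04, -1.24234626e-05]), 'position': array([179.51556191, 624.73546141, 253.29780753]), 'eef_rot': array([ 1.39442893e-01,  9.90230114e-01, -5.58107122e-06,  1.94550335e-05]), 'wrist_force': array([-0.09943785,  0.1604617 , -0.65085324]), 'wrist_torque': array([ 0.06684069, -0.03101842, -0.01312914]), 'grasp_force': 0.0, 'width': 85.27242838130083}
```

```bash
python3 - <<'E'
import cv2,numpy as np
a=cv2.imread("pics/top0.png")[110:320,140:420];b=cv2.imread("pics/side0.png")[140:350,140:420]
cv2.imwrite("pics/both.png",np.vstack([cv2.resize(x,None,fx=1.42*1,fy=1.42,interpolation=3) for x in(a,b)]) if 0 else cv2.resize(a,(800,600),interpolation=cv2.INTER_CUBIC))
cv2.imwrite("pics/side0c.png",cv2.resize(b,(800,600),interpolation=cv2.INTER_CUBIC))
E
```

```text
(no output)
```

View pics/both.png

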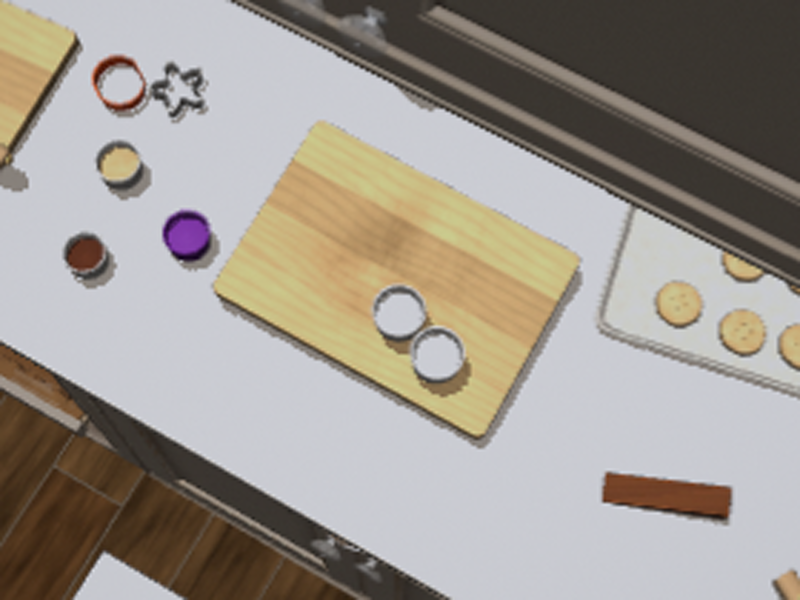

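View pics/side0c.png

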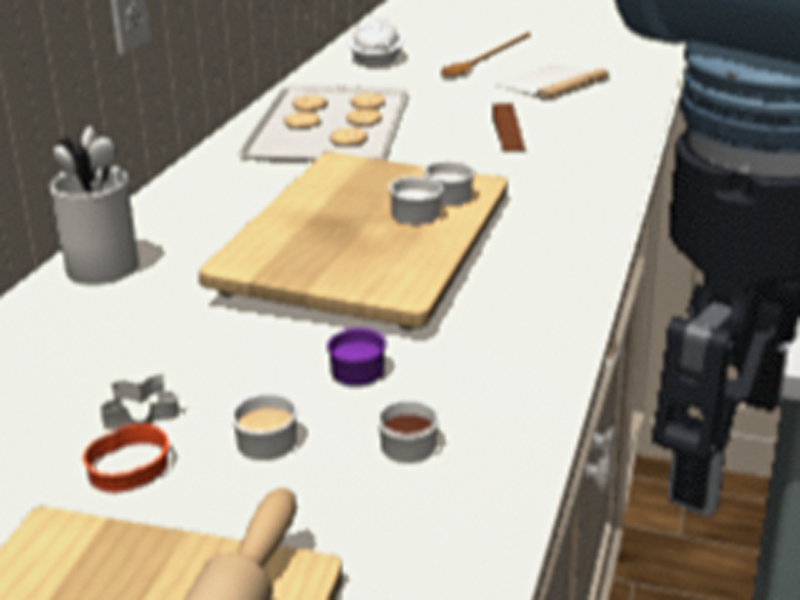

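The top view shows the leaning board with two white ramekins (crop 400,312 and 437,353). The wedge is at (667,495) with its tip to the left, and the gold ramekin is at (120,165), with a purple look-alike at (187,235). The side view agrees. Next I fit the geometry from the clouds.

```bash
cat > fit.py <<'E'
from h import *
def ell(c,P,reg,zr,plane):
    m=(P[...,2]>zr[0])&(P[...,2]<zr[1])&(P[...,0]>reg[0])&(P[...,0]<reg[1])&(P[...,1]>reg[2])&(P[...,1]<reg[3])
    return m
def rect(pts):
    r=cv2.minAreaRect(pts.astype(np.float32));b=cv2.boxPoints(r);return r,b
def wedge(c,P):
    im=c["image"].astype(int)
    m=(im[...,0]-im[...,2]>25)&(im[...,0]<150)&(np.abs(P[...,2]-12)<20)&(P[...,1]<-100)&(P[...,1]>-480)&(P[...,0]>380)&(P[...,0]<640)
    m=m.astype(np.uint8);n,l,s,_=cv2.connectedComponentsWithStats(m);k=1+np.argmax(s[1:,4]);q=P[l==k]
    return q
def board(c,P):
    im=c["image"].astype(int)
    m=(im[...,0]-im[...,2]>35)&(P[...,2]>20)&(P[...,2]<50)&(P[...,0]>380)&(P[...,0]<760)&(P[...,1]>-230)&(P[...,1]<290)
    m=m.astype(np.uint8);n,l,s,_=cv2.connectedComponentsWithStats(m);k=1+np.argmax(s[1:,4]);return P[l==k]
def rep(n,clean=True):
    c=cam(n);P=cloud(c)
    q=board(c,P);A=np.c_[q[:,:2],np.ones(len(q))];k=np.linalg.lstsq(A,q[:,2],rcond=None)[0]
    print(n,"board",len(q),[np.round(x,1) for x in rect(q[:,:2])[0]] if 0 else rect(q[:,:2])[0],"\n",np.round(rect(q[:,:2])[1]).tolist(),"slope",k.round(4))
    w=wedge(c,P);print("wedge",len(w),rect(w[:,:2])[0],np.round(rect(w[:,:2])[1]).tolist())
    c0=w[:,:2].mean(0);u=np.linalg.svd(w[:,:2]-c0,full_matrices=False)[2][0]
    t=(w[:,:2]-c0)@u;print(" axis",u.round(3),"c",c0.round(1),"t",t.min().round(1),t.max().round(1),"zfit",np.polyfit(t,w[:,2],1).round(3))
    return c,P
def circ(P,reg,zr):
    m=ell(None,P,reg,zr,None);q=P[m];(x,y),r=cv2.minEnclosingCircle(q[:,:2].astype(np.float32));return len(q),round(x,1),round(y,1),round(r,1),q[:,2].mean().round(1)
E
python3 - <<'E'
from fit import *
for n in("top","side"):
    c,P=rep(n)
    m=ell(c,P,(400,700,-170,60),(52,90),0).astype(np.uint8)
    q=P[m>0];print("bigs",len(q),rect(q[:,:2])[0],q[:,2].max())
    for s in(-1,1):pass
    cr,lab,ce=cv2.kmeans(q[:,:2].astype(np.float32),2,None,(3,50,.1),5,0);print(ce)
    for i in(0,1):
        print(cv2.minEnclosingCircle(q[lab[:,0]==i][:,:2].astype(np.float32)))
    print("gold",circ(P,(495,600,340,450),(15,50)),"dark",circ(P,(390,470,310,430),(15,50)),"purple",circ(P,(460,540,240,330),(15,50)))
E
```

```text
top board 7032 ((589.648681640625, 29.973907470703125), (251.6839141845703, 361.15716552734375), 0.1005445197224617) 
 [[463.0, 210.0], [464.0, -151.0], [716.0, -150.0], [715.0, 211.0]] slope [ 0.036   0.0219 14.5824]
wedge 457 ((516.0645751953125, -362.60809326171875), (35.523338317871094, 143.52627563476562), 20.360538482666016) [[474.0, -302.0], [524.0, -436.0], [558.0, -424.0], [508.0, -289.0]]
 axis [ 0.356 -0.934] c [ 515.7 -359.9] t -69.1 74.4 zfit [ 0.145 13.997]
bigs 514 ((528.712890625, -31.346115112304688), (127.58393096923828, 61.65327453613281), 70.73567199707031) 77.53336068597469
[[ 5.4320465e+02  5.0706208e-01]
 [ 5.2146350e+02 -6.1749950e+01]]
((540.5935668945312, 0.655581533908844), 32.23369216918945)
((519.05810546875, -62.06777572631836), 31.70848846435547)
gold (210, 550.1, 394.9, 29.6, np.float64(24.2)) dark (186, 431.0, 364.0, 27.3, np.float64(22.4)) purple (217, 513.7, 272.1, 29.5, np.float64(23.6))
side board 3685 ((588.8103637695312, 33.292388916015625), (251.6490936279297, 365.3667297363281), 0.05627031996846199) 
 [[463.0, 216.0], [463.0, -150.0], [715.0, -149.0], [714.0, 216.0]] slope [ 0.034   0.0154 13.7202]
wedge 116 ((515.0533447265625, -353.1787414550781), (29.679370880126953, 127.35516357421875), 21.262725830078125) [[478.0, -299.0], [524.0, -418.0], [552.0, -407.0], [506.0, -288.0]]
 axis [-0.357  0.934] c [ 514.5 -352.8] t -64.2 63.2 zfit [-0.137 10.682]
bigs 320 ((529.482666015625, -28.175949096679688), (128.30465698242188, 62.79456329345703), 70.7849349975586) 70.8444018997933
[[540.32135    2.747774]
 [517.18207  -61.547665]]
((539.51171875, 1.9410573244094849), 32.762229919433594)
((519.7586059570312, -58.74858474731445), 34.13629913330078)
gold (367, 548.2, 397.6, 30.2, np.float64(23.3)) dark (314, 429.8, 368.1, 28.0, np.float64(22.1)) purple (283, 510.9, 275.6, 30.3, np.float64(23.4))
```

{"api": "arm_command", "payload": {
  "targets": [
    [[-0.028,-0.04,0],[0,0,0],0],
    [[-0.028,-0.04,0],[0,0,0],0],
    [[-0.028,-0.04,0],[0,0,0],0],
    [[-0.028,-0.04,0],[0,0,0],0],
    [[-0.028,-0.04,0],[0,0,0],0],
    [[-0.028,-0.04,0],[0,0,0],0],
    [[-0.028,-0.04,0],[0,0,0],0],
    [[-0.028,-0.04,0],[0,0,0],0],
    [[-0.028,-0.04,0],[0,0,0],0],
    [[-0.028,-0.04,0],[0,0,0],0],
    [[-0.028,-0.04,0],[0,0,0],0]
  ],
  "force": 40
}}

```text
time_s: 2.4
position: [354.3, 115.0, 253.8]
eef_rot: [0.139, 0.99, 0.0, 0.001]
wrist_force: [1.5, -0.3, 0.6]
width: 85.4
grasp_force: 0.0
```

{"api": "arm_command", "payload": {
  "targets": [
    [[-0.028,-0.04,0],[0,0,0],0],
    [[-0.028,-0.04,0],[0,0,0],0],
    [[-0.028,-0.04,0],[0,0,0],0],
    [[-0.028,-0.04,0],[0,0,0],0],
    [[-0.028,-0.04,0],[0,0,0],0],
    [[-0.028,-0.04,0],[0,0,0],0],
    [[-0.028,-0.04,0],[0,0,0],0],
    [[-0.028,-0.04,0],[0,0,0],0],
    [[-0.028,-0.04,0],[0,0,0],0],
    [[-0.028,-0.04,0],[0,0,0],0],
    [[-0.028,-0.04,0],[0,0,0],0]
  ]
}}

```text
time_s: 3.5
position: [528.9, -393.2, 253.2]
eef_rot: [0.14, 0.99, -0.0, 0.0]
wrist_force: [2.3, -0.5, 2.3]
width: 85.5
grasp_force: 0.0
```

{"api": "arm_command", "payload": {
  "targets": [
    [[0,0,0],[0,0,0.145],0],
    [[0,0,0],[0,0,0.145],0],
    [[0,0,0],[0,0,0.145],0],
    [[0,0,0],[0,0,0.145],0],
    [[0,0,0],[0,0,0.145],0],
    [[0,0,0],[0,0,0.145],0],
    [[0,0,0],[0,0,0.06],0],
    [[0,0,0],[0,0,0],0]
  ]
}}

```text
time_s: 4.3
position: [528.5, -391.2, 253.2]
eef_rot: [0.569, 0.823, 0.0, -0.0]
wrist_force: [-0.4, -0.1, -0.1]
width: 85.5
grasp_force: 0.0
```

```bash
cat >> h.py <<'E'
def go(tx,ty,tz,yaw):
    """shift in present tool axes to target, and turn about tool z to bring the tool y axis to yaw (deg, mod 180)"""
    s=env.sense();M=R.from_quat(s["eef_rot"]).as_matrix();p=np.array(s["position"])
    d=M.T@(np.array([tx,ty,tz])-p); y=np.degrees(np.arctan2(M[1,1],M[0,1])); t=-(yaw-y)
    t=(t+90)%180-90
    print("t",s["time_s"],"pos",p.round(1),"yaw",y.round(2),"shift",d.round(1),"turn",np.radians(t).round(3),"q",np.round(s["joint_positions"],2),"z",M[:,2].round(3),"F",np.round(s["wrist_force"],1),"w",s["width"],s["grasp_force"])
E
python3 -c "
from h import *
go(532,-403,25,20.9)"
```

```text
t 4.3 pos [ 528.5 -391.2  253.2] yaw 20.7 shift [-12.3  -0.9 228.2] turn -0.004 q [-0.81  0.26  1.54 -0.    1.34 -1.17] z [-0.  0. -1.] F [-0.4 -0.1 -0.1] w 85.49028050041628 0.0
```

{"api": "arm_command", "payload": {
  "targets": [
    [[-0.012,-0.001,0.04],[0,0,0],0],
    [[0,0,0.045],[0,0,0],0],
    [[0,0,0.045],[0,0,0],0],
    [[0,0,0.045],[0,0,0],0],
    [[0,0,0.035],[0,0,0],0],
    [[0,0,0.018],[0,0,0],0],
    [[0,0,0],[0,0,0],0],
    [[0,0,0],[0,0,0],200],
    [[0,0,0],[0,0,0],255],
    [[0,0,0],[0,0,0],255],
    [[0,0,0],[0,0,0],255],
    [[0,0,0],[0,0,0],255]
  ]
}}

```text
time_s: 5.5
position: [532.9, -403.8, 27.5]
eef_rot: [0.569, 0.823, -0.0, 0.002]
wrist_force: [-1.5, 0.4, 6.6]
width: 33.1
grasp_force: 41.9
```

```bash
python3 -c "
from fit import *
go(529,-275,25,0)
rep('top')"
```

```text
t 5.5 pos [ 532.9 -403.8   27.5] yaw 20.7 shift [121.9  41.9   2.2] turn 0.361 q [-0.82  0.56  1.6  -0.    0.98 -1.18] z [ 0.002 -0.003 -1.   ] F [-1.5  0.4  6.6] w 33.08034930111792 41.8845921009779
top board 5385 ((589.9761962890625, 29.881820678710938), (360.6878967285156, 252.24197387695312), 89.96536254882812) 
 [[464.0, -150.0], [716.0, -151.0], [716.0, 210.0], [464.0, 210.0]] slope [ 0.0369  0.0219 13.9473]
wedge 2 ((522.61962890625, -150.14520263671875), (6.493275165557861, 0.0), 172.49722290039062) [[526.0, -151.0], [526.0, -151.0], [519.0, -150.0], [519.0, -150.0]]
 axis [-0.991  0.131] c [ 522.6 -150.1] t -3.2 3.2 zfit [ 1.014 26.396]
```

{"api": "arm_command", "payload": {
  "targets": [
    [[0,0,-0.003],[0,0,0],255],
    [[0,0,0],[0,0,0.12],255],
    [[0,0,0],[0,0,0.12],255],
    [[0,0,0],[0,0,0.121],255],
    [[0.03,-0.002,0],[0,0,0],255],
    [[0.03,-0.002,0],[0,0,0],255],
    [[0.03,0,0],[0,0,0],255],
    [[0.02,0,0],[0,0,0],255],
    [[0,0,0],[0,0,0],255]
  ]
}}

```text
time_s: 6.45
position: [527.5, -290.0, 27.9]
eef_rot: [0.706, 0.708, 0.0, -0.001]
wrist_force: [0.7, 0.2, -0.5]
width: 32.9
grasp_force: 41.1
```

```bash
python3 -c "
from fit import *
go(529.5,-275,27,0)
c=cam('side');cv2.imwrite('pics/s1.png',cv2.resize(c['image'][150:250,250:390,::-1],(798,570),interpolation=2))
c=cam('top');cv2.imwrite('pics/t1.png',cv2.resize(c['image'][200:300,270:410,::-1],(798,570),interpolation=2))
print([(world(c,r['position'],0).round(),r['p']) for r in env.place_of('wedge_tip','top')])"
```

```text
t 6.45 pos [ 527.5 -290.    27.9] yaw 0.14 shift [15.   2.   0.9] turn 0.002 q [-0.69  0.43  1.78  0.    0.93 -0.69] z [-0.001  0.001 -1.   ] F [ 0.7  0.2 -0.5] w 32.86100159412492 41.06457721441984
[]
```

View pics/t1.png

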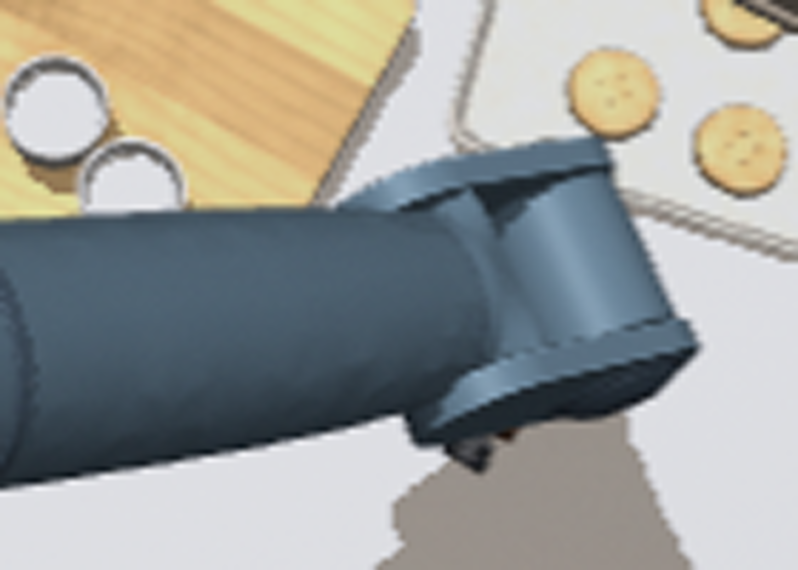

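The arm hides the wedge from the top camera, so I go by the force reading while inserting.

{"api": "arm_command", "payload": {
  "targets": [
    [[0.015,0.001,0.0006],[0,0,0],255],
    [[0.015,0,0],[0,0,0],255],
    [[0.015,0,0],[0,0,0],255],
    [[0.01,0,0],[0,0,0],255],
    [[0,0,0],[0,0,0],255]
  ]
}}

```text
time_s: 7.1
position: [528.8, -235.9, 27.6]
eef_rot: [0.706, 0.708, 0.0, -0.0]
wrist_force: [-0.1, 0.4, -1.0]
width: 33.0
grasp_force: 41.1
```

{"api": "arm_command", "payload": {
  "targets": [
    [[0.005,0,0],[0,0,0],255],
    [[0.005,0,0],[0,0,0],255],
    [[0.005,0,0],[0,0,0],255],
    [[0.005,0,0],[0,0,0],255],
    [[0.005,0,0],[0,0,0],255],
    [[0,0,0],[0,0,0],255]
  ]
}}

```text
time_s: 7.7
position: [528.7, -211.9, 27.5]
eef_rot: [0.707, 0.707, 0.0, -0.0]
wrist_force: [0.1, 0.8, -1.7]
width: 33.0
grasp_force: 41.0
```

```bash
python3 - <<'E'
from fit import *
for n in("side","top"):
    c=cam(n);P=cloud(c);q=board(c,P)
    for _ in range(3):
        A=np.c_[q[:,:2],np.ones(len(q))];k=np.linalg.lstsq(A,q[:,2],rcond=None)[0];q=q[abs(A@k-q[:,2])<4]
    print(n,k.round(4),rect(q[:,:2])[0])
    if n=="side":cv2.imwrite('pics/s2.png',cv2.resize(c['image'][150:250,250:390,::-1],(798,570),interpolation=2))
P=np.load("top0.npy")
E
```

```text
side [2.21000e-02 1.57000e-02 2.08855e+01] ((588.5565795898438, 34.70365905761719), (250.5736846923828, 362.0896911621094), 0.05395444855093956)
top [2.44000e-02 1.52000e-02 2.15367e+01] ((589.5162963867188, 30.355819702148438), (359.4722900390625, 251.82994079589844), 89.83869934082031)
```

View pics/s2.png

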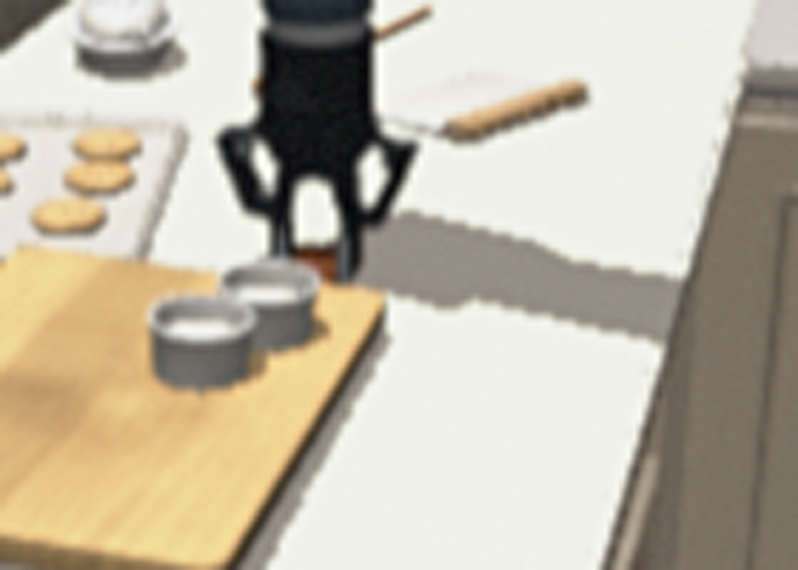

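The wedge (under the fingers at 318,262) is lifting the board, the slope has fallen by about a third, and the board has not shifted. I keep pushing.

{"api": "arm_command", "payload": {
  "targets": [
    [[0.005,0,0],[0,0,0],255],
    [[0.005,0,0],[0,0,0],255],
    [[0.005,0,0],[0,0,0],255],
    [[0.004,0,0],[0,0,0],255],
    [[0,0,0],[0,0,0],255]
  ]
}}

```text
time_s: 8.3
position: [528.7, -192.9, 27.6]
eef_rot: [0.707, 0.707, 0.0, -0.0]
wrist_force: [0.2, 0.5, -2.5]
width: 33.0
grasp_force: 41.0
```

{"api": "arm_command", "payload": {
  "targets": [
    [[0.003,0,0],[0,0,0],255],
    [[0.003,0,0],[0,0,0],255],
    [[0,0,0],[0,0,0],255]
  ]
}}

```text
time_s: 8.6
position: [528.8, -187.3, 27.6]
eef_rot: [0.707, 0.707, 0.0, -0.0]
wrist_force: [0.6, 0.4, -2.4]
width: 32.9
grasp_force: 40.9
```

{"api": "arm_command", "payload": {
  "targets": [
    [[0.002,0,0],[0,0,0],255],
    [[0,0,0],[0,0,0],255]
  ]
}}

```text
time_s: 8.8
position: [528.8, -185.6, 27.7]
eef_rot: [0.707, 0.707, 0.0, -0.0]
wrist_force: [0.0, 0.5, -2.7]
width: 32.7
grasp_force: 40.9
```

```bash
cat > tilt.py <<'E'
from fit import *
def tilt():
  for n in("side","top"):
    c=cam(n);P=cloud(c);q=board(c,P)
    for _ in range(3):
        A=np.c_[q[:,:2],np.ones(len(q))];k=np.linalg.lstsq(A,q[:,2],rcond=None)[0];q=q[abs(A@k-q[:,2])<4]
    print(n,k.round(4),[np.round(x,1) for x in rect(q[:,:2])[0]])
  print(env.sense()["wrist_force"].round(2),env.sense()["position"].round(1))
E
python3 -c "
from tilt import *
tilt()"
```

```text
side [2.000e-04 1.300e-03 3.433e+01] [array([588.8,  35.1]), array([249.8, 365.5]), np.float64(0.1)]
top [4.30000e-03 2.40000e-03 3.38257e+01] [array([590.7,  30.1]), array([250.5, 360.2]), np.float64(0.2)]
[ 0.7   0.52 -1.71] [ 528.8 -185.7   27.6]
```

{"api": "arm_command", "payload": {
  "targets": [
    [[0,0,0],[0,0,0],150],
    [[0,0,0],[0,0,0],80],
    [[0,0,0],[0,0,0],30],
    [[0,0,0],[0,0,0],30],
    [[-0.03,0,0],[0,0,0],30],
    [[-0.03,0,0],[0,0,0],30],
    [[0,0,-0.002],[0,0,0],30],
    [[0,0,0],[0,0,0],255],
    [[0,0,0],[0,0,0],255],
    [[0,0,0],[0,0,0],255],
    [[0,0,0],[0,0,0],255],
    [[0,0,0],[0,0,0],255]
  ]
}}

```text
time_s: 10.1
position: [528.8, -245.2, 29.6]
eef_rot: [0.707, 0.707, -0.0, -0.0]
wrist_force: [-0.6, -0.7, -0.4]
width: 2.2
grasp_force: 0.0
```

```bash
python3 -c "
from tilt import *
tilt();go(529,-230,28,0)"
```

```text
side [1.30000e-03 1.90000e-03 3.36334e+01] [array([589.2,  34.6]), array([250.9, 367.1]), np.float64(0.0)]
top [4.00000e-03 2.10000e-03 3.39891e+01] [array([590.7,  30. ]), array([251.7, 360.4]), np.float64(0.4)]
[ 0.41  1.09 -0.36] [ 528.8 -245.4   29.7]
t 10.2 pos [ 528.8 -245.4   29.7] yaw 0.02 shift [15.4  0.2  1.7] turn 0.0 q [-0.63  0.39  1.83 -0.    0.92 -0.63] z [-0.  0. -1.] F [ 0.4  1.1 -0.4] w -0.12035829086369092 0.0
```

{"api": "arm_command", "payload": {
  "targets": [
    [[0.008,0,0.002],[0,0,0],255],
    [[0.008,0,0],[0,0,0],255],
    [[0.003,0,0],[0,0,0],255],
    [[0.002,0,0],[0,0,0],255],
    [[0,0,0],[0,0,0],255]
  ]
}}

```text
time_s: 10.7
position: [528.9, -224.4, 27.7]
eef_rot: [0.707, 0.707, -0.0, 0.0]
wrist_force: [0.3, 0.7, -0.8]
width: 0.0
grasp_force: 0.0
```

{"api": "arm_command", "payload": {
  "targets": [
    [[0.002,0,0],[0,0,0],255],
    [[0,0,0],[0,0,0],255]
  ]
}}

```text
time_s: 10.9
position: [528.9, -222.7, 27.8]
eef_rot: [0.707, 0.707, 0.0, 0.0]
wrist_force: [0.8, -0.3, 0.4]
width: -0.2
grasp_force: 0.0
```

{"api": "arm_command", "payload": {
  "targets": [
    [[0.002,0,0],[0,0,0],255],
    [[0,0,0],[0,0,0],255]
  ]
}}

```text
time_s: 11.1
position: [528.8, -220.6, 27.7]
eef_rot: [0.707, 0.707, 0.0, -0.0]
wrist_force: [-0.2, 0.3, -0.4]
width: -0.1
grasp_force: 0.0
```

{"api": "arm_command", "payload": {
  "targets": [
    [[0.0015,0,0],[0,0,0],255],
    [[0,0,0],[0,0,0],255]
  ]
}}

```text
time_s: 11.3
position: [528.9, -219.3, 27.7]
eef_rot: [0.707, 0.707, -0.0, 0.0]
wrist_force: [-0.3, -0.6, -0.3]
width: -0.3
grasp_force: 0.4
```

{"api": "arm_command", "payload": {
  "targets": [
    [[0.0015,0,0],[0,0,0],255],
    [[0,0,0],[0,0,0],255]
  ]
}}

```text
time_s: 11.5
position: [528.9, -217.9, 27.7]
eef_rot: [0.707, 0.707, -0.0, 0.0]
wrist_force: [-0.6, -1.8, -0.8]
width: -0.2
grasp_force: 1.1
```

{"api": "arm_command", "payload": {
  "targets": [
    [[0.0015,0,0],[0,0,0],255],
    [[0,0,0],[0,0,0],255]
  ]
}}

```text
time_s: 11.7
position: [528.9, -216.6, 27.7]
eef_rot: [0.707, 0.707, -0.0, 0.0]
wrist_force: [-0.0, -4.4, -2.3]
width: 0.3
grasp_force: 2.1
```

{"api": "arm_command", "payload": {
  "targets": [
    [[0.0015,0,0],[0,0,0],255],
    [[0,0,0],[0,0,0],255]
  ]
}}

```text
time_s: 11.9
position: [529.0, -215.4, 27.8]
eef_rot: [0.707, 0.707, -0.0, 0.001]
wrist_force: [0.1, -5.6, -2.9]
width: 0.3
grasp_force: 2.8
```

```bash
python3 -c "
from tilt import *
tilt()"
```

```text
side [-9.0000e-04  3.0000e-04  3.5127e+01] [array([589.8,  32.2]), array([251.7, 368.6]), np.float64(0.1)]
top [2.90000e-03 1.00000e-04 3.48489e+01] [array([590.4,  30.5]), array([359.7, 251.3]), np.float64(89.9)]
[-0.38 -5.55 -2.24] [ 528.9 -215.4   27.8]
```

{"api": "arm_command", "payload": {
  "targets": [
    [[0.001,0,0],[0,0,0],255],
    [[0,0,0],[0,0,0],255]
  ]
}}

```text
time_s: 12.2
position: [529.0, -214.7, 27.8]
eef_rot: [0.707, 0.707, -0.001, 0.001]
wrist_force: [0.4, -7.5, -2.4]
width: 0.1
grasp_force: 3.5
```

{"api": "arm_command", "payload": {
  "targets": [
    [[0.001,0,0],[0,0,0],255],
    [[0,0,0],[0,0,0],255]
  ]
}}

```text
time_s: 12.4
position: [529.0, -214.0, 27.8]
eef_rot: [0.707, 0.707, -0.001, 0.001]
wrist_force: [-0.7, -7.9, -5.4]
width: 0.0
grasp_force: 4.1
```

{"api": "arm_command", "payload": {
  "targets": [
    [[0.001,0,0],[0,0,0],255],
    [[0,0,0],[0,0,0],255]
  ]
}}

```text
time_s: 12.6
position: [529.0, -213.3, 27.8]
eef_rot: [0.707, 0.707, -0.001, 0.002]
wrist_force: [-0.3, -9.2, -5.2]
width: -0.0
grasp_force: 4.6
```

```bash
python3 -c "
from tilt import *
tilt()"
```

```text
side [-2.10000e-03 -6.00000e-04  3.59596e+01] [array([589.1,  34.6]), array([250.1, 363.8]), np.float64(0.0)]
top [-3.000e-04 -3.000e-04  3.687e+01] [array([590.3,  30.7]), array([359.6, 251.4]), np.float64(89.9)]
[-0.64 -8.67 -4.67] [ 529.  -213.3   27.8]
```

About 9 N and level, so it is jammed. I back off and check.

{"api": "arm_command", "payload": {
  "targets": [
    [[-0.005,0,0],[0,0,0],255],
    [[-0.02,0,0],[0,0,0],255],
    [[-0.02,0,-0.02],[0,0,0],200],
    [[0,0,-0.045],[0,0,0],0],
    [[0,0,-0.048],[0,0,0],0],
    [[0,0,-0.048],[0,0,0],0],
    [[0,0,-0.048],[0,0,0],0],
    [[-0.045,0,0],[0,0,0],0],
    [[-0.045,0,0],[0,0,0],0],
    [[-0.045,0,0],[0,0,0],0],
    [[0,0,0],[0,0,0],0]
  ]
}}

```text
time_s: 13.8
position: [527.6, -397.3, 236.7]
eef_rot: [0.709, 0.705, -0.0, 0.001]
wrist_force: [0.1, 0.6, 0.3]
width: 85.3
grasp_force: 0.0
```

```bash
python3 -c "
from tilt import *
tilt()
c,P=rep('top');cv2.imwrite('pics/t3.png',cv2.resize(c['image'][200:300,270:410,::-1],(798,570),interpolation=2))
go(549,396,235,0)"
```

```text
side [-1.70000e-03 -4.00000e-04  3.56859e+01] [array([588.8,  33.6]), array([250.8, 365. ]), np.float64(0.4)]
top [ 2.00000e-04 -1.40000e-03  3.65936e+01] [array([590.1,  30.6]), array([360.8, 250.4]), np.float64(90.0)]
[ 1.13  0.52 -0.26] [ 528.2 -393.1  236.3]
top board 6381 ((591.0016479492188, 31.205368041992188), (361.4990539550781, 254.18067932128906), 89.91857147216797) 
 [[464.0, -149.0], [718.0, -150.0], [718.0, 212.0], [464.0, 212.0]] slope [ 1.40000e-03 -7.00000e-04  3.58633e+01]Traceback (most recent call last):
  File "<string>", line 4, in <module>
    c,P=rep('top');cv2.imwrite('pics/t3.png',cv2.resize(c['image'][200:300,270:410,::-1],(798,570),interpolation=2))
        ~~~^^^^^^^
  File "fit.py", line 20, in rep
    w=wedge(c,P);print("wedge",len(w),rect(w[:,:2])[0],np.round(rect(w[:,:2])[1]).tolist())
  File "fit.py", line 10, in wedge
    m=m.astype(np.uint8);n,l,s,_=cv2.connectedComponentsWithStats(m);k=1+np.argmax(s[1:,4]);q=P[l==k]
                                                                         ~~~~~~~~~^^^^^^^^^
    return _wrapfunc(a, 'argmax', axis=axis, out=out, **kwds)
    return bound(*args, **kwds)
ValueError: attempt to get argmax of an empty sequence
```

{"api": "arm_command", "payload": {
  "targets": [
    [[0.049,0.001,0],[0,0,0],0],
    [[0.049,0.001,0],[0,0,0],0],
    [[0.049,0.001,0],[0,0,0],0],
    [[0.049,0.001,0],[0,0,0],0],
    [[0.049,0.001,0],[0,0,0],0],
    [[0.049,0.001,0],[0,0,0],0],
    [[0.049,0.001,0],[0,0,0],0],
    [[0.049,0.001,0],[0,0,0],0],
    [[0.049,0.001,0],[0,0,0],0],
    [[0.049,0.001,0],[0,0,0],0],
    [[0.049,0.001,0],[0,0,0],0],
    [[0.049,0.001,0],[0,0,0],0]
  ]
}}

```text
time_s: 15.15
position: [539.5, 199.3, 237.0]
eef_rot: [0.706, 0.708, 0.0, -0.0]
wrist_force: [0.4, 0.1, 0.5]
width: 85.4
grasp_force: 0.0
```

{"api": "arm_command", "payload": {
  "targets": [
    [[0.045,0.001,0],[0,0,0],0],
    [[0,0,0],[0,0,0],0]
  ]
}}

```text
time_s: 15.35
position: [540.0, 246.7, 236.9]
eef_rot: [0.704, 0.71, 0.0, -0.001]
wrist_force: [-0.8, 0.3, 0.4]
width: 85.2
grasp_force: 0.0
```

```bash
python3 - <<'E'
from tilt import *
c,P=rep('top');cv2.imwrite('pics/t3.png',cv2.resize(c['image'][200:300,270:410,::-1],(798,570),interpolation=2))
cs=cam("side");Ps=cloud(cs)
for P in(P,Ps):
    q=P[ell(0,P,(400,700,-170,60),(62,90),0)];print("bigs",len(q),rect(q[:,:2])[0])
    cr,lab,ce=cv2.kmeans(q[:,:2].astype(np.float32),2,None,(3,50,.1),5,0)
    for i in(0,1):
        print(cv2.minEnclosingCircle(q[lab[:,0]==i][:,:2].astype(np.float32)))
    print("gold",circ(P,(495,600,340,450),(15,50)))
go(549,396,26,0)
E
```

```text
top board 6931 ((590.5474243164062, 30.377334594726562), (252.4801025390625, 361.07171630859375), 0.01422622986137867) 
 [[464.0, 211.0], [464.0, -150.0], [717.0, -150.0], [717.0, 211.0]] slope [ 2.0000e-04 -1.5000e-03  3.6575e+01]
wedge 166 ((528.76220703125, -175.4515838623047), (53.63620376586914, 35.25201416015625), 89.48638153076172) [[511.0, -202.0], [546.0, -202.0], [547.0, -149.0], [511.0, -148.0]]
 axis [ 0.049 -0.999] c [ 528.7 -175.3] t -27.5 27.2 zfit [ 0.13  20.502]
bigs 247 ((532.3624877929688, -29.354202270507812), (126.02943420410156, 60.925621032714844), 70.61620330810547)
((542.088623046875, 3.2203636169433594), 32.66272735595703)
((521.483642578125, -58.41169738769531), 32.84524917602539)
gold (0, 0.0, 0.0, 0.0, np.float64(nan))
bigs 196 ((530.5300903320312, -27.137496948242188), (129.05088806152344, 61.15103530883789), 70.76094055175781)
((520.6395263671875, -55.8691291809082), 34.20669174194336)
((541.4857788085938, 3.4204905033111572), 33.06742858886719)
gold (367, 550.2, 397.9, 29.3, np.float64(23.3))
t 15.45 pos [540.7 242.8 236.6] yaw 0.21 shift [153.2   9.  210.5] turn 0.004 q [ 0.23  0.13  1.72 -0.    1.29  0.23] z [-0.001 -0.    -1.   ] F [-0.5 -0.5 -0.2] w 85.22768876749444 0.0fit.py:25: RuntimeWarning: Mean of empty slice.
  m=ell(None,P,reg,zr,None);q=P[m];(x,y),r=cv2.minEnclosingCircle(q[:,:2].astype(np.float32));return len(q),round(x,1),round(y,1),round(r,1),q[:,2].mean().round(1)
  ret = ret.dtype.type(ret / rcount)
```

View pics/t3.png

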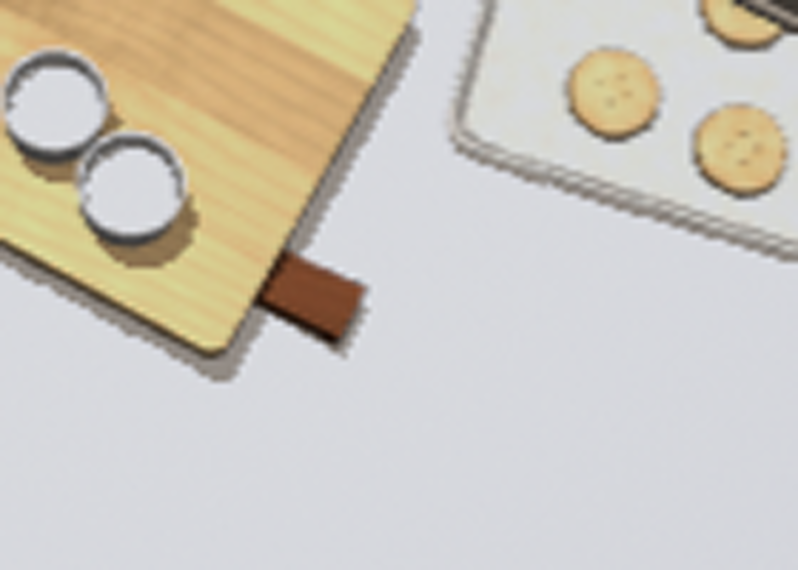

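The picture shows the wedge straight in under the board's right end (310,295), heel outside, board level. Next is the gold ramekin.

{"api": "arm_command", "payload": {
  "targets": [
    [[0.045,0.003,0],[0,0,0.004],0],
    [[0.045,0.003,0],[0,0,0],0],
    [[0.045,0.003,0],[0,0,0],0],
    [[0.019,0,0],[0,0,0],0],
    [[0,0,0.045],[0,0,0],0],
    [[0,0,0.045],[0,0,0],0],
    [[0,0,0.045],[0,0,0],0],
    [[0,0,0],[0,0,0],0]
  ]
}}

```text
time_s: 16.25
position: [546.6, 391.7, 93.8]
eef_rot: [0.709, 0.705, -0.007, -0.002]
wrist_force: [-0.9, -0.7, -1.2]
width: 85.6
grasp_force: 0.0
```

```bash
python3 - <<'E'
from tilt import *
go(549.5,396.5,26,0)
E
```

```text
t 16.25 pos [546.6 391.7  93.8] yaw -0.3 shift [ 5.3  3.9 67.7] turn -0.005 q [ 0.45  0.48  1.57 -0.    1.11  0.46] z [-0.014 -0.007 -1.   ] F [-0.9 -0.7 -1.2] w 85.59572235902053 0.0
```

{"api": "arm_command", "payload": {
  "targets": [
    [[0.004,0.003,0],[0,0,0],0],
    [[0,0,0],[0,0,0],0],
    [[0,0,0],[0,0,0],0]
  ]
}}

```text
time_s: 16.55
position: [556.4, 400.1, 105.6]
eef_rot: [0.709, 0.706, 0.003, 0.001]
wrist_force: [-0.7, 0.1, 0.1]
width: 85.6
grasp_force: 0.0
```

```bash
python3 - <<'E'
from tilt import *
go(549.5,396.5,26,0)
E
```

```text
t 16.55 pos [556.4 400.1 105.6] yaw -0.24 shift [-3.8 -7.3 79.6] turn -0.004 q [ 0.46  0.48  1.55 -0.    1.11  0.46] z [ 0.005  0.003 -1.   ] F [-0.7  0.1  0.1] w 85.5740670925863 0.0
```

{"api": "arm_command", "payload": {
  "targets": [
    [[-0.002,-0.003,0.015],[0,0,0],0],
    [[-0.002,-0.004,0.02],[0,0,0],0],
    [[0,0,0.015],[0,0,0],0],
    [[0,0,0],[0,0,0],0],
    [[0,0,0],[0,0,0],0],
    [[0,0,0],[0,0,0],0]
  ]
}}

```text
time_s: 17.15
position: [548.1, 395.7, 52.8]
eef_rot: [0.709, 0.706, 0.001, 0.0]
wrist_force: [-0.2, 0.3, 0.1]
width: 85.3
grasp_force: 0.0
```

```bash
python3 - <<'E'
from tilt import *
go(549.5,396.5,26,0)
E
```

```text
t 17.15 pos [548.1 395.7  52.8] yaw -0.23 shift [ 0.8  1.3 26.8] turn -0.004 q [ 0.46  0.53  1.58 -0.    1.03  0.46] z [ 0.002  0.001 -1.   ] F [-0.2  0.3  0.1] w 85.25870693807506 0.0
```

{"api": "arm_command", "payload": {
  "targets": [
    [[0.001,0.001,0.014],[0,0,0],0],
    [[0,0,0.012],[0,0,0],0],
    [[0,0,0],[0,0,0],0],
    [[0,0,0],[0,0,0],60],
    [[0,0,0],[0,0,0],120],
    [[0,0,0],[0,0,0],255],
    [[0,0,0],[0,0,0],255],
    [[0,0,0],[0,0,0],255],
    [[0,0,0],[0,0,0],255]
  ],
  "force": 30
}}

```text
time_s: 18.05
position: [548.8, 396.5, 26.4]
eef_rot: [0.709, 0.706, 0.001, 0.0]
wrist_force: [0.6, 0.4, 3.5]
width: 54.7
grasp_force: 32.1
```

{"api": "arm_command", "payload": {
  "targets": [
    [[0,0,-0.01],[0,0,0],255],
    [[0,0,-0.025],[0,0,0],255],
    [[0,0,-0.035],[0,0,0],255],
    [[0,0,-0.035],[0,0,0],255],
    [[0,0,-0.025],[0,0,0],255],
    [[0,0,-0.01],[0,0,0],255],
    [[0,0,0],[0,0,0],255],
    [[0,0,0],[0,0,0],255]
  ]
}}

```text
time_s: 18.85
position: [547.4, 395.8, 163.9]
eef_rot: [0.709, 0.706, -0.001, -0.0]
wrist_force: [-1.2, 0.5, -1.6]
width: 54.6
grasp_force: 32.1
```

```bash
python3 - <<'E'
from tilt import *
go(531.5,-28,165,0)
c=cam('side');cv2.imwrite('pics/s4.png',cv2.resize(c['image'][180:320,170:366,::-1],(798,570),interpolation=2))
E
```

```text
t 18.85 pos [547.4 395.8 163.9] yaw -0.23 shift [-423.9  -14.2   -0.5] turn -0.004 q [0.46 0.39 1.55 0.   1.21 0.46] z [-0.003 -0.001 -1.   ] F [-1.2  0.5 -1.6] w 54.61297816520644 32.11324447296647
```

View pics/s4.png

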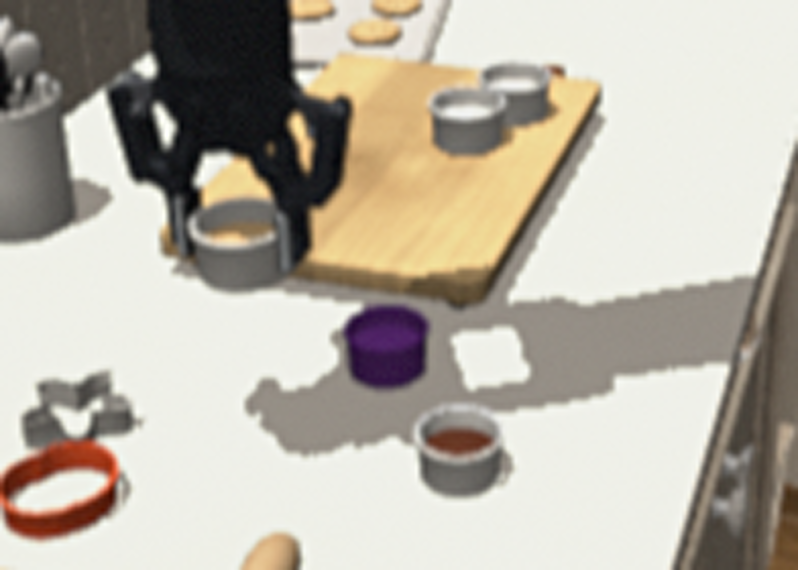

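The gold ramekin is held upright at (240,245) and everything else is untouched. I carry it over.

{"api": "arm_command", "payload": {
  "targets": [
    [[-0.02,-0.001,0],[0,0,0],255],
    [[-0.035,-0.001,0],[0,0,0],255],
    [[-0.045,-0.001,0],[0,0,0],255],
    [[-0.045,-0.001,0],[0,0,0],255],
    [[-0.045,-0.001,0],[0,0,0],255],
    [[-0.045,-0.001,0],[0,0,0],255],
    [[-0.045,-0.002,0],[0,0,0],255],
    [[-0.045,-0.002,0],[0,0,0],255],
    [[-0.045,-0.002,0],[0,0,0],255],
    [[-0.03,-0.002,0],[0,0,0],255],
    [[-0.02,0,0],[0,0,0],255],
    [[0,0,0],[0,0,0],255]
  ]
}}

```text
time_s: 20.1
position: [531.6, -25.6, 164.0]
eef_rot: [0.71, 0.704, -0.001, -0.001]
wrist_force: [0.7, 0.2, -0.4]
width: 54.6
grasp_force: 32.1
```

{"api": "arm_command", "payload": {
  "targets": [
    [[0,0,0],[0,0,0],255],
    [[0,0,0.01],[0,0,0],255],
    [[0,0,0.015],[0,0,0],255],
    [[0,0,0.005],[0,0,0],255],
    [[0,0,0],[0,0,0],255],
    [[0,0,0],[0,0,0],255]
  ]
}}

```text
time_s: 20.7
position: [532.5, -23.4, 135.4]
eef_rot: [0.708, 0.706, -0.0, -0.0]
wrist_force: [0.1, -0.2, 0.7]
width: 54.7
grasp_force: 32.1
```

```bash
python3 - <<'E'
from tilt import *
go(531,-28,102,0)
P=cloud(cam("side"))
q=P[ell(0,P,(480,600,-90,40),(105,150),0)]
print(len(q))
q=P[ell(0,P,(400,700,-170,60),(60,80),0)];cr,lab,ce=cv2.kmeans(q[:,:2].astype(np.float32),2,None,(3,50,.1),5,0)
for i in(0,1): print(cv2.minEnclosingCircle(q[lab[:,0]==i][:,:2].astype(np.float32)),q[lab[:,0]==i][:,2].max())
E
```

```text
t 20.7 pos [532.5 -23.4 135.4] yaw -0.2 shift [-4.6 -1.5 33.4] turn -0.003 q [-0.26  0.12  1.94  0.    1.09 -0.25] z [-0.  0. -1.] F [ 0.1 -0.2  0.7] w 54.71935756146426 32.11326164135244
306
((541.623046875, 3.0502090454101562), 34.339210510253906) 73.3877061477192
((518.4815673828125, -57.95967483520508), 33.1998176574707) 72.4017422968127
```

{"api": "arm_command", "payload": {
  "targets": [
    [[-0.003,-0.001,0.01],[0,0,0],255],
    [[-0.0015,0,0.012],[0,0,0],255],
    [[0,0,0.007],[0,0,0],255],
    [[0,0,0],[0,0,0],255],
    [[0,0,0],[0,0,0],255]
  ]
}}

```text
time_s: 21.25
position: [531.4, -28.2, 106.3]
eef_rot: [0.709, 0.706, -0.0, -0.0]
wrist_force: [-0.4, 0.6, -1.4]
width: 55.0
grasp_force: 32.1
```

{"api": "arm_command", "payload": {
  "targets": [
    [[0,0,0.002],[0,0,0],255],
    [[0,0,0.001],[0,0,0],255],
    [[0,0,0],[0,0,0],255]
  ]
}}

```text
time_s: 21.55
position: [531.6, -28.1, 103.8]
eef_rot: [0.708, 0.706, 0.0, 0.0]
wrist_force: [-0.5, 0.4, -1.3]
width: 54.8
grasp_force: 32.1
```

{"api": "arm_command", "payload": {
  "targets": [
    [[0,0,0.001],[0,0,0],255],
    [[0,0,0],[0,0,0],255]
  ]
}}

```text
time_s: 21.75
position: [531.6, -28.2, 102.7]
eef_rot: [0.709, 0.706, -0.0, 0.0]
wrist_force: [0.5, 0.1, -1.3]
width: 54.7
grasp_force: 32.1
```

{"api": "arm_command", "payload": {
  "targets": [
    [[0,0,0.001],[0,0,0],255],
    [[0,0,0],[0,0,0],255]
  ]
}}

```text
time_s: 21.95
position: [531.5, -28.2, 101.6]
eef_rot: [0.709, 0.706, -0.0, -0.0]
wrist_force: [-0.2, 0.4, -1.1]
width: 54.5
grasp_force: 32.1
```

{"api": "arm_command", "payload": {
  "targets": [
    [[0,0,0.001],[0,0,0],255],
    [[0,0,0],[0,0,0],255]
  ]
}}

```text
time_s: 22.15
position: [531.5, -28.2, 100.5]
eef_rot: [0.709, 0.706, -0.0, -0.0]
wrist_force: [0.0, 0.7, -1.4]
width: 54.4
grasp_force: 32.1
```

{"api": "arm_command", "payload": {
  "targets": [
    [[0,0,0.0007],[0,0,0],255],
    [[0,0,0],[0,0,0],255]
  ]
}}

```text
time_s: 22.35
position: [531.5, -28.2, 99.9]
eef_rot: [0.709, 0.706, -0.0, -0.0]
wrist_force: [0.5, -0.2, -1.1]
width: 54.8
grasp_force: 32.1
```

{"api": "arm_command", "payload": {
  "targets": [
    [[0,0,0.0007],[0,0,0],255],
    [[0,0,0],[0,0,0],255]
  ]
}}

```text
time_s: 22.55
position: [531.7, -28.2, 99.6]
eef_rot: [0.708, 0.706, -0.0, 0.0]
wrist_force: [-0.9, 0.3, 0.9]
width: 54.9
grasp_force: 32.3
```

{"api": "arm_command", "payload": {
  "targets": [
    [[0,0,0.0007],[0,0,0],255],
    [[0,0,0],[0,0,0],255]
  ]
}}

```text
time_s: 22.75
position: [531.8, -28.3, 99.4]
eef_rot: [0.709, 0.706, -0.0, 0.0]
wrist_force: [-3.5, 0.3, 7.4]
width: 54.3
grasp_force: 32.6
```

{"api": "arm_command", "payload": {
  "targets": [
    [[0,0,-0.0007],[0,0,0],255],
    [[0,0,0],[0,0,0],100],
    [[0,0,0],[0,0,0],60],
    [[0,0,0],[0,0,0],30],
    [[0,0,0],[0,0,0],0],
    [[0,0,0],[0,0,0],0],
    [[0,0,-0.005],[0,0,0],0],
    [[0,0,-0.02],[0,0,0],0],
    [[0,0,-0.04],[0,0,0],0],
    [[0,0,-0.045],[0,0,0],0],
    [[0,0,-0.045],[0,0,0],0],
    [[0,0,0],[0,0,0],0]
  ]
}}

```text
time_s: 23.95
position: [535.2, -29.1, 262.7]
eef_rot: [0.708, 0.706, 0.004, 0.006]
wrist_force: [1.6, -0.6, 0.7]
width: 85.3
grasp_force: 0.0
```

{"api": "arm_command", "payload": {
  "targets": [
    [[0.045,0,0],[0,0,0],0],
    [[0.045,0,0],[0,0,0],0],
    [[0.045,0,0],[0,0,0],0],
    [[0.045,0,0],[0,0,0],0],
    [[0.045,0,0],[0,0,0],0],
    [[0.045,0,0],[0,0,0],0],
    [[0,0,0],[0,0,0],0],
    [[0,0,0],[0,0,0],0],
    [[0,0,0],[0,0,0],0]
  ]
}}

```text
time_s: 24.85
position: [532.5, 241.1, 253.9]
eef_rot: [0.709, 0.705, -0.0, -0.0]
wrist_force: [-0.9, 0.1, 0.1]
width: 85.1
grasp_force: 0.0
```

```bash
python3 - <<'E'
from tilt import *
tilt()
for n in("top","side"):
    c=cam(n);P=cloud(c)
    print(n,"gold",circ(P,(470,600,-90,40),(88,130)))
    q=P[ell(0,P,(470,600,-120,60),(40,78),0)];print("bigs",rect(q[:,:2])[0])
    s=c["image"][200:300,250:390] if n=="top" else c["image"][150:250,250:390]
    cv2.imwrite(f'pics/e_{n}.png',cv2.resize(s[:,:,::-1],(798,570),interpolation=2))
a=cv2.imread('pics/e_top.png');b=cv2.imread('pics/e_side.png');cv2.imwrite('pics/e.png',cv2.resize(np.hstack([a,b]),(800,286)))
E
```

```text
side [-2.00000e-03 -1.00000e-04  3.58558e+01] [array([589.3,  33.9]), array([249.9, 366.5]), np.float64(0.1)]
top [ 3.00000e-04 -1.10000e-03  3.65182e+01] [array([590.,  30.]), array([359.6, 251.3]), np.float64(90.0)]
[ 0.81 -0.69  0.24] [532.8 240.7 254.1]
top gold (244, 531.6, -29.1, 29.5, np.float64(97.3))
bigs ((534.6328735351562, -30.093338012695312), (179.78526306152344, 128.9204864501953), 89.81156158447266)
side gold (160, 533.9, -25.8, 31.2, np.float64(97.0))
bigs ((529.8453979492188, -26.28429412841797), (128.89337158203125, 60.21849060058594), 71.30040740966797)
```

View pics/e.png

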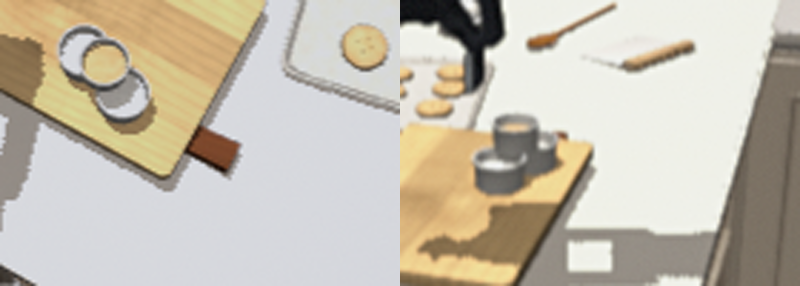

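The gold ramekin bridges both big ones (105,63 top view), the wedge is in place and the board is level. I hand in.

```bash
python3 -c "
from bench import env
print(env.hand_in())"
```

```text
the job is handed in; nothing more can be done
None
```

I handed the job in at about 25 s. The wedge is jammed about 88 mm in (pushed to roughly 9 N), the board is level within about 0.002 rad, and the golden ramekin sits upright across both big ones, within about 3 mm of midway; the judge returned no verdict.

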